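# Store two dropper bottles in the empty cells of a flap-covered crate

### The arm

A 6-joint arm with a two-finger parallel gripper is mounted at the origin on a cart in front of the work surface, level with it; the furniture and walls round the work are solid. World frame = base frame: x ahead of the robot, y to its left, z up, the work surface at z = 0. Lengths are in m, angles in rad, forces in N, time in s.
With the tool pointing down it reaches from about 0.375 to 0.975 m from the base axis. Payload 3.8 kg.
Tool frame: the origin (TCP) lies on the centre line of the jaws, within the pads' length; the fingertips stand 14 mm ahead of it and the grasp point (between the pads) lies 5 mm behind it; z points along the fingers, y is the line along which they close (so a half turn about z gives the same grasp; the last joint's range is limited). The gripper opens to 88 mm and grips with 3 to 60 N. Pads are 18 mm wide; open, the fingers measure 123 mm over their backs; the gripper's body (75 mm by 187 mm) begins 45 mm behind the grasp point.
Start: joints at [1.285, 0.264, 1.604, -0, 1.274, -0.037], TCP at [0.166, 0.654, 0.253] pointing down, gripper open.
Joint ranges: [-2.63, 2.63], [-0.94, 2.18], [0.31, 2.57], [-1.31, 4.45], [0, 2.66], [-2.55, 2.55]. Speed limits (rad/s): [2.57, 2.57, 3.14, 3.14, 3.14, 3.14].

### API

Orientations are given as a unit quaternion [x, y, z, w].
In Python, from workcell import robot gives the robot as it stands.
- The arm moves only by the tool tcp_steps, called after "Call:" as name(argument=value, ...) on one line, values as JSON. Schema: {"type":"object","properties":{"plan":{"type":"array","items":{"type":"array","prefixItems":[{"type":"array","items":{"type":"number"},"minItems":3,"maxItems":3},{"type":"array","items":{"type":"number"},"minItems":3,"maxItems":3},{"type":"number"}],"minItems":3,"maxItems":3},"minItems":1,"maxItems":12},"clamp_n":{"type":"number"},"only":{"type":"string"},"quiet":{"type":"boolean"},"lines":{"type":"string"}},"required":["plan"],"additionalProperties":false}. plan is a list of rows, 1 to 12 of them, each written [[rx, ry, rz], [dx, dy, dz], opening]: a rotation vector rx, ry, rz in parts of the range, where 1.0 means 60 degrees, then dx, dy, dz in normalised numbers (1 is 250 mm), then the opening from 0.0 (shut) to 1.0 (fully open); each row shifts and turns the commanded pose from where the row before left it, along the tool's axes as they then stand; what a row does not reach is not made up. A row lasts 1/10 s, in which the tool goes at most 0.05 m and 0.15 rad, less where a joint would pass 70% of its speed; a pose out of reach is approached as far as the arm can. The fingers move at their own pace and stop on an object; clamp_n is the grip in N (left out, the last holds). Time passes only in rows, so rows that do not move let the fingers close. The tool returns the time, the measured TCP pose, the force, the opening and the grip force at its end. only (a regular expression) keeps the lines of the reply that match it, lines (a string "A,B") keeps lines A to B, and quiet returns only ok. Shift and turn numbers lie between -1 and 1, and a call with a number outside is refused. Input that does not fit is refused with a message, and nothing moves.
- robot.get_obs(): the state, without advancing time (a new reading comes with each control period).
- robot.grab_frame(name): name is "scene" or "side" or "wrist"; returns the picture (384x512x3 uint8, red, green, blue); there is no depth.
- robot.camera_info(name): a dict with "fx", "fy", "cx", "cy" (pixels), "k1" (the pictures are not rectified: a ray, as slopes to the right and down, at radius r is drawn at 1 + k1 r^2 times it, then the intrinsics apply), "rvec" (rotation vector, rad) and "tvec" (3), from world to camera coordinates, as OpenCV has them. Camera axes: x right, y down, z forward; pixel columns grow to the right and rows downward; lengths in m; the calibration is good to about 2 mm. A picture is of the moment at which its call begins: read the wrist's pose just before it. camera_info takes no time and is no camera call; for the wrist camera it gives the pose at the moment of the call.
- robot.finish_job(): hands the job in; it is judged then, once.
The state is a dict: "time_s": time; "q": joint angles; "dq": joint speeds; "effort": joint torques, N m; "position": TCP position; "tool_rot": TCP orientation; "contact_force": force on the tool from outside, world axes, zero at the start; "moment": the same for the moment, N m; "finger_gap": opening from 0.0 (shut) to 1.0 (fully open); "finger_force": force on a finger pad.
Only numpy, scipy, OpenCV 4.12 (cv2) and the standard library are available. Lean on these libraries where they do the work, as an engineer would, in place of code of your own. Each camera call takes 0.05 s, during which the arm holds its last target. There are 200 camera calls.

### The job

Four of the six cells of the flap-covered grey crate already hold a low jar that cannot be seen under its flap. Feel for the two empty cells by pressing gently on the flaps, and stand one of the two dropper bottles in each, upright on the cell's floor; a flap that gives only slightly is a full cell, so do not force it. Then push the crate's locking slide fully home; keep the bottles upright all the while and leave everything else on the bench where it is.

Things in the scene. Friction and masses are not known exactly. Their poses are not given: they have to be found in the camera images.
- crate: low grey crate fixed to the bench, 129 mm (its x) by 172 mm (its y), 50 mm high. Origin: on the bench under the middle of the cells, z up; at yaw 0 crate x points away from the robot, y to the robot's left. Six cells: centres at crate x = -28 and +28 mm, y = -56, 0, +56 mm, each 44 (x) by 43 mm (y) inside, with 12 to 13 mm ribs between, floor 4 mm above the bench, ribs up to the top at 50 mm.
- cell0 (a point): cell mouth at crate x -28, y -56 mm (centre, 50 mm above the bench). Like every cell it is closed flush with the top by an aluminium flap 2.5 mm thick, hinged along the cell's +x edge, held up by a weak spring (about 1 N at a bottle opens it). Pushed down it swings in against the +x wall and stays beside what is put in: so enter about 1.5 mm to the -x side of the centre.
- cell1 (a point): cell mouth at crate x -28, y 0 mm. Four of the six cells, different each time, hold a jar (35 mm in diameter, 41 mm tall) under the flap: there the flap gives about 2 mm and then stops. The other two are empty: a bottle pushed down goes through to the floor, 46 mm below the top, its shoulder then 6 mm above the crate's top. Full and empty cells look alike.
- cell2 (a point): cell mouth at crate x -28, y +56 mm.
- cell3 (a point): cell mouth at crate x +28, y -56 mm.
- cell4 (a point): cell mouth at crate x +28, y 0 mm.
- cell5 (a point): cell mouth at crate x +28, y +56 mm.
- bottle_a: dropper bottle standing on the bench: white cylindrical body 34 mm in diameter and 52 mm tall with square shoulder, above it a cap 20 mm in diameter from 52 to 64 mm (the place to grip it), above that a thin nozzle 10 mm in diameter up to 83 mm; 35 to 60 g. Origin: centre of its underside, z up along the bottle. One of two alike.
- bottle_b: dropper bottle standing on the bench: white cylindrical body 34 mm in diameter and 52 mm tall with square shoulder, above it a cap 20 mm in diameter from 52 to 64 mm (the place to grip it), above that a thin nozzle 10 mm in diameter up to 83 mm; 35 to 60 g. Origin: centre of its underside, z up along the bottle. One of two alike.
- lock_slide (a joint): locking slide of the crate, in m: a flat steel bar on the crate's front (-x) rim that slides along crate y; 0 at its open end, 0.040 fully home (towards crate +y, the robot's left at crate yaw 0). About 1.5 N of friction; it stays where it is left.
- lock_tab (a point): point in the upright steel tab of the locking slide, by which it is moved: the tab is 10 mm (crate x) by 12 mm (crate y) and stands from 53 to 79 mm above the bench; this point is on its middle axis, 70 mm above the bench, at crate x = -60 mm; its crate y is -20 mm at slide 0 and +20 mm fully home.
- beaker: small empty glass beaker, 43 mm in diameter, 52 mm tall, a bystander on the bench near the bottles; origin at the centre of its underside.
- tape: roll of white tape lying flat, 47 mm in diameter, 25 mm high, a bystander on the bench behind the bottles; origin at the centre of its underside.

How it is judged:
By the outcome, as a careful person would: the job done as asked, in the order asked, and still so for the second after the job is handed in, with the robot touching nothing.
It also fails if it takes over 72 s, if anything falls off the work surface, if the arm or the gripper's body presses on something with over 40 N, if the wrist force passes 120 N, or if a joint passes its speed limit or range.

## Working session

There is one attempt and no reset: what is moved stays moved. The work goes in short steps, Python scripts to look and compute and a tool call to move; the robot and the scene stay as the last step left them, time stands still between calls to the robot, and variables do not carry over. Pictures are saved under pics/ and viewed, at most 13 in all, crops included, and the job is handed in when it is done.

```bash
ls; mkdir -p pics
```

Run:
```python
from workcell import robot
import cv2
o=robot.get_obs();print(o)
for n in("scene","side"):
    f=robot.grab_frame(n);cv2.imwrite(f"pics/{n}0.png",cv2.resize(f[:,:,::-1],(800,600),interpolation=cv2.INTER_CUBIC));print(robot.camera_info(n))
```

```text
pics
workcell.py
{'time_s': 0.0, 'q': array([ 1.28511227e+00,  2.64740052e-01,  1.60531952e+00, -9.11103061e-06,
        1.27368600e+00, -3.68876691e-02]), 'dq': array([ 0.00167462, -0.00127579, -0.00020824, -0.00027723,  0.00096037,
       -0.00169227]), 'effort': array([ 4.60569427e-04, -5.02127373e+01, -3.56876600e+01,  7.29646906e-02,
        2.94883701e-02, -1.86487291e-04]), 'position': array([0.16602307, 0.65359161, 0.2514262 ]), 'tool_rot': array([ 1.24076198e-01,  9.92272109e-01, -1.06318859e-03, -1.68568068e-04]), 'contact_force': array([0.01506782, 0.17883906, 0.48449523]), 'moment': array([-0.0066912 , -0.03494587, -0.01189728]), 'finger_force': 0.0, 'finger_gap': 1.0059318043301417}
{'fx': 451.76818367093574, 'fy': 451.76818367093574, 'cx': 257.927055967615, 'cy': 193.06077026060848, 'k1': 0.04747155796273684, 'rvec': array([ 2.09580378, -0.52221325,  0.28713333]), 'tvec': array([-0.36943688,  0.15557965,  1.00380105])}
{'fx': 393.43134517502307, 'fy': 393.43134517502307, 'cx': 258.7817503230658, 'cy': 194.9799270156702, 'k1': -0.1397452102202496, 'rvec': array([ 2.08147646, -0.2268941 ,  0.14815076]), 'tvec': array([-0.41429855,  0.11002196,  1.19113729])}
```

View pics/scene0.png

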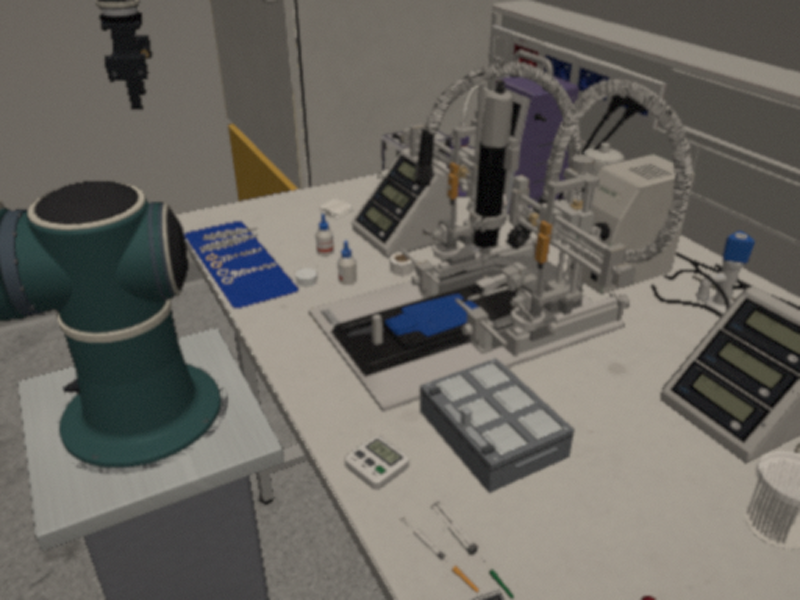

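View pics/side0.png

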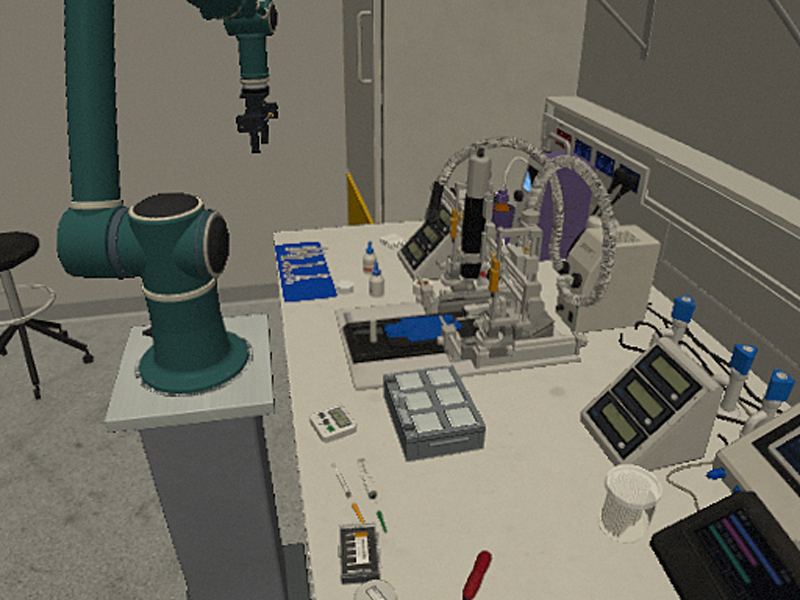

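The scene view shows the crate around (495,420) with its slide tab at (465,415), and bottles at (346,265) and (324,237). I'll enlarge those regions.

Create h.py:
```python
import numpy as np, cv2
from workcell import robot
def ray(ci,u,v):
    xd,yd=(u-ci["cx"])/ci["fx"],(v-ci["cy"])/ci["fy"]
    rd=np.hypot(xd,yd); r=rd
    for _ in range(20): r=rd/(1+ci["k1"]*r*r)
    s=r/rd if rd>0 else 1
    R=cv2.Rodrigues(ci["rvec"])[0]
    return -R.T@ci["tvec"], R.T@np.array([xd*s,yd*s,1.])
def onz(ci,u,v,z):
    c,d=ray(ci,u,v); return c+d*(z-c[2])/d[2]
def proj(ci,P):
    R=cv2.Rodrigues(ci["rvec"])[0]; p=np.atleast_2d(P)@R.T+ci["tvec"]; s=p[:,:2]/p[:,2:]
    s=s*(1+ci["k1"]*(s**2).sum(1,keepdims=True))
    return s*[ci["fx"],ci["fy"]]+[ci["cx"],ci["cy"]]
def crop(img,x0,y0,w,h,k,name):
    cv2.imwrite(name,cv2.resize(img[y0:y0+h,x0:x0+w,::-1],None,fx=k,fy=k,interpolation=cv2.INTER_CUBIC))
```

Run:
```python
from h import *
s=robot.grab_frame("scene")
a=s[225:315,262:372]; b=s[115:195,180:280]
a=cv2.resize(a,(660,540),interpolation=cv2.INTER_CUBIC)
crop(s,262,225,110,90,6,"pics/c1.png")
crop(s,180,115,110,80,7,"pics/c2.png")
ci=robot.camera_info("scene")
for p in [(346,280),(324,252),(306,282),(400,270)]: print(p,onz(ci,p[0]*.64,p[1]*.64,0))
```

```text
(346, 280) [0.40256138 0.19411462 0.        ]
(324, 252) [0.40798467 0.31192629 0.        ]
(306, 282) [0.33459678 0.22190741 0.        ]
(400, 270) [0.50803062 0.17981604 0.        ]
```

View pics/c1.png

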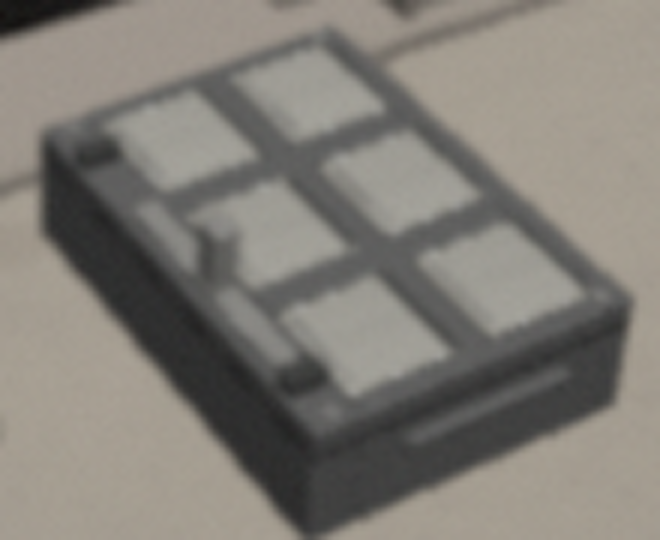

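View pics/c2.png

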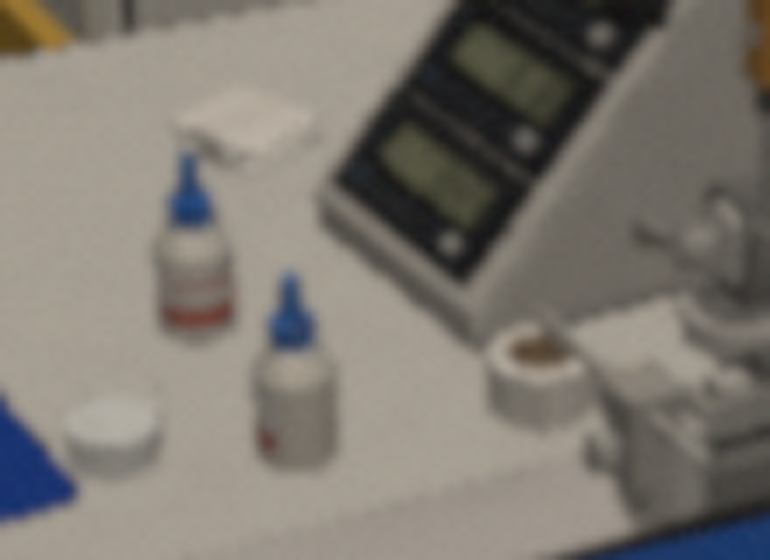

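The crops show all six flaps (centres e.g. (310,90), (364,333) in c1) and two blue-capped bottles (bases at about (195,330) and (295,460) in c2). The tape is at (540,385), and a low, light round object at (113,432) may be the beaker.

Create m.py:
```python
from h import *
```

Run:
```python
from h import *
ci=robot.camera_info("scene")
cr={5:(310,90),2:(180,141),1:(270,232),4:(400,182),0:(364,333),3:(501,274)}
loc={0:(-28,-56),1:(-28,0),2:(-28,56),3:(28,-56),4:(28,0),5:(28,56)}
W=np.array([onz(ci,262+(cr[k][0]-2.5)/6,225+(cr[k][1]-2.5)/6,.05)[:2] for k in range(6)])
L=np.array([loc[k] for k in range(6)])/1000
c=W.mean(0);H=L.T@(W-c);yaw=np.arctan2(H[0,1]-H[1,0],H[0,0]+H[1,1])
R=np.array([[np.cos(yaw),-np.sin(yaw)],[np.sin(yaw),np.cos(yaw)]])
print("crate",c,yaw,(W-c-L@R.T)*1000)
t=lambda u,v,z:onz(ci,180+u/7,115+v/7,z)
# nozzle tops z .083, cap bottom z .052
for n,u,v in(("far",187,152),("near",290,272)): print(n,t(u,v,.083))
for n,u,v in(("far",190,220),("near",291,345)): print(n,t(u,v,.052))
print("disc top/bottom",t(113,470,0),"tape",t(540,425,0))
w=robot.camera_info("wrist");R=cv2.Rodrigues(w["rvec"])[0]
print("wristcam",-R.T@w["tvec"],R[2],w["fx"],R)
```

```text
crate [ 0.41607297 -0.26838331] 0.02042175749103844 [[-0.50936916  0.29570462]
 [ 0.38167809 -0.264855  ]
 [-0.39760313 -0.72717554]
 [ 0.429854    0.94425337]
 [-0.93678499 -0.81771444]
 [ 1.0322252   0.56978699]]
far [0.4110681  0.31157485 0.083     ]
near [0.40533071 0.19190205 0.083     ]
far [0.40950653 0.30931771 0.052     ]
near [0.40286776 0.18860828 0.052     ]
disc top/bottom [0.33199436 0.21295787 0.        ] tape [0.50311478 0.16334715 0.        ]
wristcam [0.0919811  0.67326478 0.38448409] [ 0.28835654 -0.07430553 -0.95463563] 292.0624525608146 [[ 0.24538207  0.96942553 -0.0013368 ]
 [ 0.92554748 -0.23386499  0.29777344]
 [ 0.28835654 -0.07430553 -0.95463563]]
```

The rows are not in the units I measure in: shifts go in shares of 250 mm and turns go in shares of 60 degrees. I convert before sending: -0.0409 m / 0.25 = -0.1636, -0.0226 m / 0.25 = -0.0904, -0.134 rad / 1.0472 = -0.128.

Call:
tcp_steps(plan=[[[0, 0, -0.128], [0, 0, 0], 1], [[0, 0, -0.128], [0, 0, 0], 1], [[0, 0, 0], [-0.0904, -0.1636, 0], 1], [[0, 0, 0], [-0.0904, -0.1636, 0], 1], [[0, 0, 0], [-0.0904, -0.1636, 0], 1], [[0, 0, 0], [-0.0904, -0.1636, 0], 1], [[0, 0, 0], [-0.0904, -0.1636, 0], 1], [[0, 0, 0], [-0.0904, -0.1636, 0], 1], [[0, 0, 0], [-0.0904, -0.1636, 0], 1], [[0, 0, 0], [-0.0904, -0.1636, 0], 1], [[0, 0, 0], [-0.0904, -0.1636, 0], 1], [[0, 0, 0], [-0.0904, -0.1636, 0], 1]])

```text
time_s: 1.35
position: [0.4004, 0.2478, 0.2526]
tool_rot: [-0.01, 1.0, 0.0, 0.0]
contact_force: [1.5, 0.4, -0.5]
finger_gap: 1.002
finger_force: 0.0
```

Call:
tcp_steps(plan=[[[0, 0, 0], [0, 0, 0], 1]])

```text
time_s: 1.45
position: [0.402, 0.2453, 0.2526]
tool_rot: [-0.006, 1.0, -0.001, 0.0]
contact_force: [-0.9, 1.4, 0.3]
finger_gap: 1.002
finger_force: 0.0
```

Run:
```python
from h import *
import pickle
ci=robot.camera_info("wrist");f=robot.grab_frame("wrist")
pickle.dump((ci,f),open("w1.pkl","wb"))
cv2.imwrite("pics/w1.png",cv2.resize(f[:,:,::-1],(800,600),interpolation=cv2.INTER_CUBIC))
```

```text
(no output)
```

View pics/w1.png

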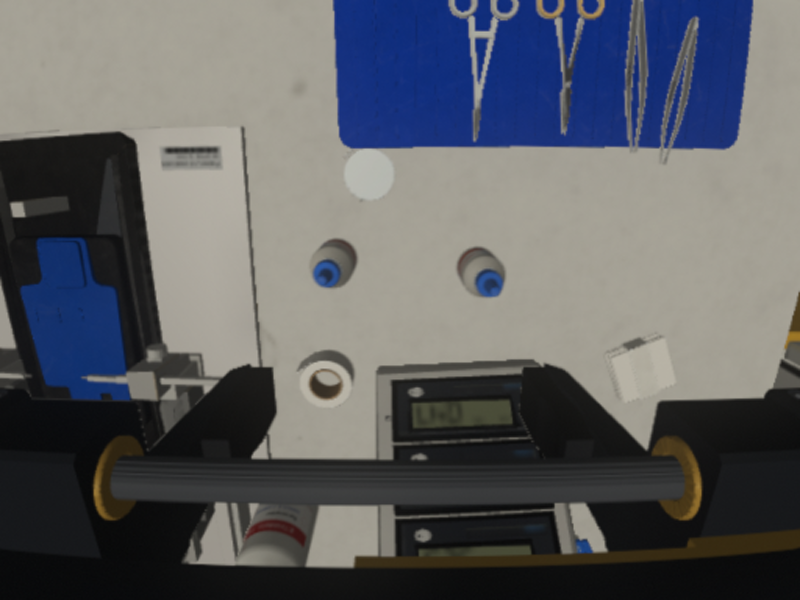

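The wrist view shows blue caps at (327,273) for the near bottle and (489,284) for the far one. The tape is at (326,380) and a white disc at (369,174).

Run:
```python
from h import *
import pickle
ci,f=pickle.load(open("w1.pkl","rb"))
hsv=cv2.cvtColor(f,cv2.COLOR_RGB2HSV)
m=((hsv[...,0]>100)&(hsv[...,0]<125)&(hsv[...,1]>110)&(hsv[...,2]>60)).astype(np.uint8)
n,l,s,c=cv2.connectedComponentsWithStats(m)
for i in range(1,n):
    x,y,w,h,a=s[i]
    if 20<a<600 and 180<c[i][0]<340 and 150<c[i][1]<200:
        print(s[i],c[i],onz(ci,*c[i],.062)[:2], "bbox c",onz(ci,x+(w-1)/2,y+(h-1)/2,.060)[:2])
for p in [(369,174),(326,380)]: print(onz(ci,p[0]*.64,p[1]*.64,.02))
```

Run:
```python
from h import *
import pickle
ci,f=pickle.load(open("w1.pkl","rb"))
crop(f,185,90,150,110,5,"pics/c3.png")
```

```text
[201 167  17  17 217] [208.65898618 174.75576037] [0.40248059 0.19388239] bbox c [0.40323949 0.19394946]
[305 173  17  17 221] [312.69683258 181.01809955] [0.40811873 0.31277488] bbox c [0.40860341 0.31354429]
[0.33327324 0.22285027 0.02      ]
[0.50980957 0.18393959 0.02      ]
```

View pics/c3.png

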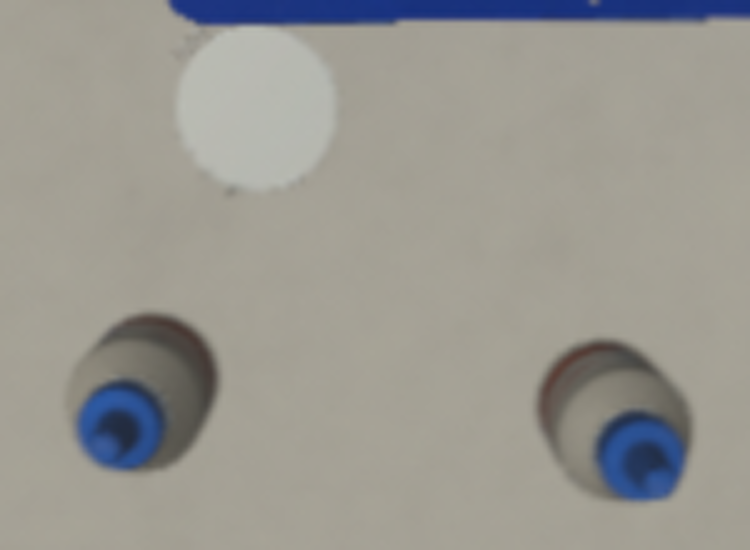

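To row units: -0.0468 m / 0.25 = -0.1872, 0.0023 m / 0.25 = 0.0092.

Call:
tcp_steps(plan=[[[0, 0, 0], [0.0092, -0.1872, 0], 1], [[0, 0, 0], [0.0092, -0.1872, 0], 1], [[0, 0, 0], [0.0092, -0.1872, 0], 1], [[0, 0, 0], [0.0092, -0.1872, 0], 1], [[0, 0, 0], [0.0092, -0.1872, 0], 1], [[0, 0, 0], [0.0092, -0.1872, 0], 1], [[0, 0, 0], [0.0092, -0.1872, 0], 1], [[0, 0, 0], [0.0092, -0.1872, 0], 1], [[0, 0, 0], [0.0092, -0.1872, 0], 1], [[0, 0, 0], [0.0092, -0.1872, 0], 1], [[0, 0, 0], [0.0092, -0.1872, 0], 1], [[0, 0, 0], [0, 0, 0], 0]], clamp_n=10)

```text
time_s: 2.7
position: [0.3851, -0.269, 0.2527]
tool_rot: [-0.008, 1.0, -0.001, 0.0]
contact_force: [0.3, 0.8, 0.2]
finger_gap: 0.931
finger_force: 0.0
```

Call:
tcp_steps(plan=[[[0, 0, 0], [0, 0, 0], 0], [[0, 0, 0], [0, 0, 0], 0]])

```text
time_s: 2.9
position: [0.385, -0.2638, 0.2523]
tool_rot: [-0.01, 1.0, 0.001, -0.0]
contact_force: [0.4, 0.1, -0.2]
finger_gap: 0.755
finger_force: 0.0
```

Run:
```python
from h import *
import pickle
ci=robot.camera_info("wrist");f=robot.grab_frame("wrist")
pickle.dump((ci,f),open("w2.pkl","wb"))
cv2.imwrite("pics/w2.png",cv2.resize(f[:,:,::-1],(800,600),interpolation=cv2.INTER_CUBIC))
```

```text
(no output)
```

View pics/w2.png

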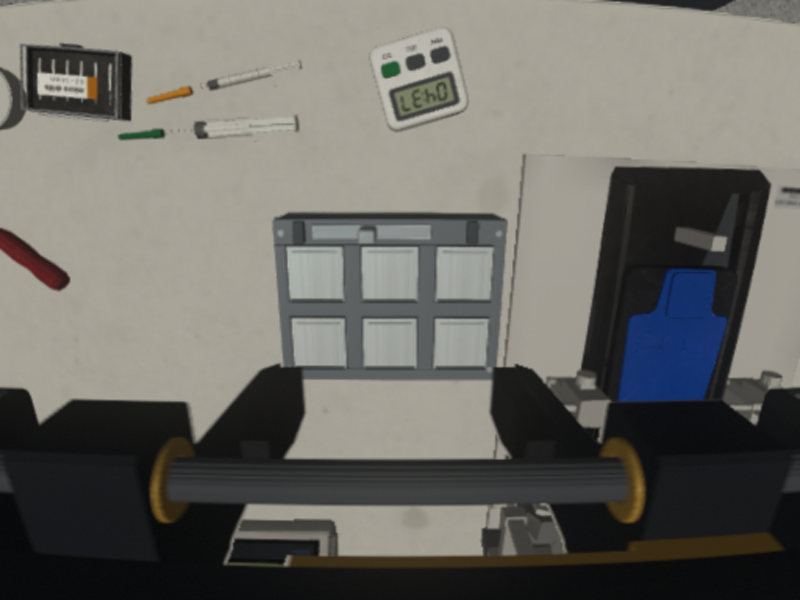

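The wrist view shows the flap centres at about (316,273), (390,273), (465,273), (319,343), (390,343) and (462,343), and the tab top at about (367,231).

Run:
```python
from h import *
import pickle
ci,f=pickle.load(open("w2.pkl","rb"))
W=np.array([onz(ci,(u+.5)*.64-.5,(v+.5)*.64-.5,.05)[:2] for u,v in[(316,273),(390,273),(465,273),(319,343),(390,343),(462,343)]])
L=np.array([(x,y) for x in(-28,28) for y in(-56,0,56)])/1000
c=W.mean(0);H=L.T@(W-c);yaw=np.arctan2(H[0,1]-H[1,0],H[0,0]+H[1,1])
R=np.array([[np.cos(yaw),-np.sin(yaw)],[np.sin(yaw),np.cos(yaw)]])
print("crate",c,yaw,((W-c-L@R.T)*1000).round(1))
c=(c+[.4161,-.2684])/2
for k in range(6):print(k,(c+R@L[k]).round(4))
print("tab",onz(ci,367*.64,230*.64,.079),c+R@[-.06,-.02])
```

```text
crate [ 0.41537964 -0.26765307] 0.020083152776646303 [[-0.3  0. ]
 [-0.3 -0.2]
 [-0.4  0.4]
 [ 0.4 -0.5]
 [ 0.3 -0.3]
 [ 0.3  0.6]]
0 [ 0.3889 -0.3246]
1 [ 0.3877 -0.2686]
2 [ 0.3866 -0.2126]
3 [ 0.4449 -0.3235]
4 [ 0.4437 -0.2675]
5 [ 0.4426 -0.2115]
tab [ 0.35126474 -0.28382564  0.079     ] [ 0.35615356 -0.28922741]
```

To row units: 0.045 m / 0.25 = 0.18, 0.035 m / 0.25 = 0.14.

Call:
tcp_steps(plan=[[[0, 0, 0], [0, 0, 0.18], 0], [[0, 0, 0], [0, 0, 0.18], 0], [[0, 0, 0], [0, 0, 0.18], 0], [[0, 0, 0], [0, 0, 0.14], 0], [[0, 0, 0], [0, 0, 0], 0], [[0, 0, 0], [0, 0, 0], 0], [[0, 0, 0], [0, 0, 0], 0]], clamp_n=10)

```text
time_s: 3.65
position: [0.3865, -0.2661, 0.0851]
tool_rot: [-0.01, 1.0, -0.001, 0.002]
contact_force: [0.4, -0.5, 0.7]
finger_gap: 0.069
finger_force: 0.0
```

```bash
python3 -c "
from h import *
for i in range(3):
    o=robot.get_obs();print(o['position'],o['contact_force'],o['tool_rot'],o['finger_gap']);robot.grab_frame('wrist')"
```

```text
[ 0.38650713 -0.26611428  0.08512609] [ 0.36722085 -0.50007228  0.66352736] [-0.01025884  0.9999453  -0.00123911  0.0016151 ] 0.06863770498126405
[ 0.38665445 -0.26646375  0.08541137] [0.57089985 0.74220867 0.45945237] [-0.01009224  0.99994602 -0.00151527  0.00194887] 0.025676691916116656
[ 0.38652118 -0.26657112  0.08532556] [0.46938877 0.24442175 0.62541638] [-0.00992531  0.99994772 -0.00150712  0.00194498] 0.008091314974344874
```

To row units: 0.02 m / 0.25 = 0.08, -0.002 m / 0.25 = -0.008.

Call:
tcp_steps(plan=[[[0, 0, 0], [0, -0.008, 0.08], 0], [[0, 0, 0], [0, 0, 0], 0]])

```text
time_s: 4.0
position: [0.3862, -0.2689, 0.0638]
tool_rot: [-0.009, 1.0, -0.001, 0.002]
contact_force: [-0.7, 0.0, 1.2]
finger_gap: 0.005
finger_force: 0.1
```

Call:
tcp_steps(plan=[[[0, 0, 0], [0, 0, 0.016], 0], [[0, 0, 0], [0, 0, 0], 0]])

```text
time_s: 4.2
position: [0.3862, -0.2689, 0.063]
tool_rot: [-0.01, 1.0, -0.001, 0.001]
contact_force: [-6.1, 4.3, 24.3]
finger_gap: 0.002
finger_force: 12.1
```

Call:
tcp_steps(plan=[[[0, 0, 0], [0, 0, 0.012], 0], [[0, 0, 0], [0, 0, 0], 0]])

```text
time_s: 4.4
position: [0.3863, -0.2689, 0.0627]
tool_rot: [-0.01, 1.0, -0.001, 0.001]
contact_force: [-14.4, 9.8, 46.8]
finger_gap: 0.001
finger_force: 23.7
```

Call:
tcp_steps(plan=[[[0, 0, 0], [0, 0, -0.08], 0], [[0, 0, 0], [-0.116, 0, 0], 0], [[0, 0, 0], [-0.108, 0, 0], 0], [[0, 0, 0], [0, 0, 0.052], 0], [[0, 0, 0], [0, 0, 0], 0]])

```text
time_s: 4.9
position: [0.4426, -0.2673, 0.0634]
tool_rot: [-0.01, 1.0, -0.001, 0.002]
contact_force: [0.9, -0.8, 2.9]
finger_gap: 0.005
finger_force: 1.1
```

Call:
tcp_steps(plan=[[[0, 0, 0], [0, 0, 0.012], 0], [[0, 0, 0], [0, 0, 0], 0]])

```text
time_s: 5.1
position: [0.4423, -0.2674, 0.063]
tool_rot: [-0.009, 1.0, -0.001, 0.002]
contact_force: [0.3, 3.5, 19.1]
finger_gap: 0.009
finger_force: 9.8
```

To row units: 0.028 m / 0.25 = 0.112, -0.012 m / 0.25 = -0.048.

Call:
tcp_steps(plan=[[[0, 0, 0], [0, 0, -0.048], 0], [[0, 0, 0], [0, 0.112, 0], 0], [[0, 0, 0], [0, 0.112, 0], 0], [[0, 0, 0], [0, 0, 0.048], 0], [[0, 0, 0], [0, 0, 0], 0]])

```text
time_s: 5.6
position: [0.4369, -0.2093, 0.0577]
tool_rot: [-0.01, 1.0, 0.001, -0.002]
contact_force: [-0.8, 0.3, 0.1]
finger_gap: 0.005
finger_force: 0.1
```

Call:
tcp_steps(plan=[[[0, 0, 0], [0, 0, -0.048], 0], [[0, 0, 0], [0.112, 0, 0], 0], [[0, 0, 0], [0.112, 0, 0], 0], [[0, 0, 0], [0, 0, 0.048], 0], [[0, 0, 0], [0, 0, 0], 0]])

```text
time_s: 6.1
position: [0.3817, -0.2125, 0.0627]
tool_rot: [-0.009, 1.0, 0.0, -0.003]
contact_force: [-17.7, 3.4, 32.3]
finger_gap: -0.0
finger_force: 16.3
```

To row units: -0.04 m / 0.25 = -0.16, -0.02 m / 0.25 = -0.08.

Call:
tcp_steps(plan=[[[0, 0, 0], [0, 0, -0.08], 0], [[0, 0, 0], [-0.016, -0.16, 0], 0], [[0, 0, 0], [0, -0.16, 0], 0], [[0, 0, 0], [0, -0.128, 0], 0], [[0, 0, 0], [0, 0, 0], 0]])

```text
time_s: 6.6
position: [0.3912, -0.3286, 0.081]
tool_rot: [-0.008, 1.0, -0.002, 0.001]
contact_force: [-0.2, 0.3, -0.3]
finger_gap: 0.004
finger_force: 0.0
```

Call:
tcp_steps(plan=[[[0, 0, 0], [0, 0, 0.056], 0], [[0, 0, 0], [0, 0, 0], 0]])

```text
time_s: 6.8
position: [0.3889, -0.3225, 0.0638]
tool_rot: [-0.009, 1.0, 0.001, -0.001]
contact_force: [0.3, 0.1, 0.5]
finger_gap: 0.006
finger_force: 0.1
```

Call:
tcp_steps(plan=[[[0, 0, 0], [0, 0, 0.012], 0], [[0, 0, 0], [0, 0, 0], 0]])

```text
time_s: 7.0
position: [0.3891, -0.3224, 0.0634]
tool_rot: [-0.01, 1.0, 0.001, -0.001]
contact_force: [-4.5, 1.2, 10.7]
finger_gap: 0.005
finger_force: 5.0
```

To row units: -0.028 m / 0.25 = -0.112, -0.012 m / 0.25 = -0.048.

Call:
tcp_steps(plan=[[[0, 0, 0], [0, 0, -0.048], 0], [[0, 0, 0], [-0.112, 0, 0], 0], [[0, 0, 0], [-0.112, 0, 0], 0], [[0, 0, 0], [0, 0, 0.052], 0], [[0, 0, 0], [0, 0, 0], 0]])

```text
time_s: 7.5
position: [0.4448, -0.3206, 0.0601]
tool_rot: [-0.011, 1.0, 0.001, -0.001]
contact_force: [-0.4, 0.7, 0.7]
finger_gap: 0.004
finger_force: 0.2
```

Call:
tcp_steps(plan=[[[0, 0, 0], [0, 0, 0.016], 0], [[0, 0, 0], [0, 0, 0], 0]])

```text
time_s: 7.7
position: [0.4442, -0.3215, 0.0568]
tool_rot: [-0.009, 1.0, 0.001, -0.001]
contact_force: [-0.9, 1.5, 0.6]
finger_gap: 0.01
finger_force: 0.2
```

To row units: -0.045 m / 0.25 = -0.18.

Call:
tcp_steps(plan=[[[0, 0, 0], [0, 0, -0.18], 0], [[0, 0, 0], [0, 0, -0.18], 0], [[0, 0, 0], [0, 0, -0.18], 0], [[0, 0, 0], [0, 0, -0.18], 0.6]])

```text
time_s: 8.1
position: [0.4445, -0.3221, 0.2392]
tool_rot: [-0.009, 1.0, 0.0, -0.0]
contact_force: [0.2, 0.4, 0.4]
finger_gap: 0.072
finger_force: 0.0
```

Call:
tcp_steps(plan=[[[0, 0, 0], [0.0104, 0.172, 0], 0.6], [[0, 0, 0], [0.0104, 0.172, 0], 0.6], [[0, 0, 0], [0.0104, 0.172, 0], 0.6], [[0, 0, 0], [0.0104, 0.172, 0], 0.6], [[0, 0, 0], [0.0104, 0.172, 0], 0.6], [[0, 0, 0], [0.0104, 0.172, 0], 0.6], [[0, 0, 0], [0.0104, 0.172, 0], 0.6], [[0, 0, 0], [0.0104, 0.172, 0], 0.6], [[0, 0, 0], [0.0104, 0.172, 0], 0.6], [[0, 0, 0], [0.0104, 0.172, 0], 0.6], [[0, 0, 0], [0.0104, 0.172, 0], 0.6], [[0, 0, 0], [0.0104, 0.172, 0], 0.6]])

```text
time_s: 9.3
position: [0.4036, 0.194, 0.2377]
tool_rot: [-0.009, 1.0, -0.0, 0.0]
contact_force: [1.8, -0.6, 0.1]
finger_gap: 0.597
finger_force: 0.0
```

Call:
tcp_steps(plan=[[[0, 0, 0], [0, 0, 0], 0.6], [[0, 0, 0], [0, 0, 0], 0.6], [[0, 0, 0], [0, 0, 0], 0.6]])

```text
time_s: 9.6
position: [0.4043, 0.1917, 0.2374]
tool_rot: [-0.009, 1.0, -0.0, -0.0]
contact_force: [-0.5, -0.5, -1.0]
finger_gap: 0.601
finger_force: 0.0
```

To row units: 0.045 m / 0.25 = 0.18, 0.0016 m / 0.25 = 0.0064.

Call:
tcp_steps(plan=[[[0, 0, 0], [0.0028, 0.0064, 0.18], 0.6], [[0, 0, 0], [0, 0, 0.18], 0.6], [[0, 0, 0], [0, 0, 0.18], 0.6], [[0, 0, 0], [0, 0, 0.108], 0.6], [[0, 0, 0], [0, 0, 0.02], 0.6], [[0, 0, 0], [0, 0, 0], 0.6], [[0, 0, 0], [0, 0, 0], 0.6]])

```text
time_s: 10.3
position: [0.4055, 0.1943, 0.0724]
tool_rot: [-0.009, 1.0, 0.0, 0.001]
contact_force: [0.1, 0.6, 1.3]
finger_gap: 0.598
finger_force: 0.0
```

To row units: 0.003 m / 0.25 = 0.012, 0.002 m / 0.25 = 0.008.

Call:
tcp_steps(plan=[[[0, 0, 0], [0.008, -0.004, 0.012], 0.6], [[0, 0, 0], [0, 0, 0], 0.15], [[0, 0, 0], [0, 0, 0], 0.15], [[0, 0, 0], [0, 0, 0], 0.1], [[0, 0, 0], [0, 0, 0], 0.1], [[0, 0, 0], [0, 0, 0], 0.1], [[0, 0, 0], [0, 0, 0], 0.1]], clamp_n=15)

```text
time_s: 11.0
position: [0.402, 0.1935, 0.0679]
tool_rot: [-0.01, 1.0, -0.0, 0.0]
contact_force: [-0.1, -0.1, 1.5]
finger_gap: 0.21
finger_force: 15.0
```

Run:
```python
from h import *
s=robot.grab_frame("scene");w=robot.grab_frame("wrist")
a=cv2.resize(s[115:195,180:290],(560,407),interpolation=cv2.INTER_CUBIC)
cv2.imwrite("pics/g1.png",a[:,:,::-1])
```

```text
(no output)
```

View pics/g1.png

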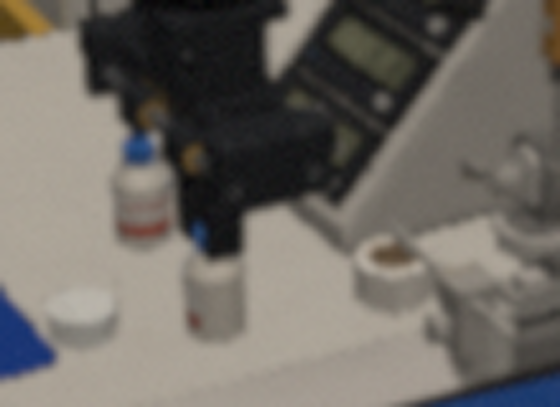

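To row units: -0.04 m / 0.25 = -0.16, -0.02 m / 0.25 = -0.08.

Call:
tcp_steps(plan=[[[0, 0, 0], [0, 0, -0.08], 0.1], [[0, 0, 0], [0, 0, -0.16], 0.1], [[0, 0, 0], [0, 0, -0.16], 0.1], [[0, 0, 0], [0, 0, -0.16], 0.1], [[0, 0, 0], [0, 0, -0.16], 0.1]])

```text
time_s: 11.6
position: [0.4014, 0.1933, 0.249]
tool_rot: [-0.01, 1.0, -0.0, -0.0]
contact_force: [1.6, 0.7, -0.2]
finger_gap: 0.208
finger_force: 15.0
```

Call:
tcp_steps(plan=[[[0, 0, 0], [-0.012, -0.16, 0], 0.1], [[0, 0, 0], [-0.012, -0.16, 0], 0.1], [[0, 0, 0], [-0.012, -0.16, 0], 0.1], [[0, 0, 0], [-0.012, -0.16, 0], 0.1], [[0, 0, 0], [-0.012, -0.16, 0], 0.1], [[0, 0, 0], [-0.012, -0.16, 0], 0.1], [[0, 0, 0], [-0.012, -0.16, 0], 0.1], [[0, 0, 0], [-0.012, -0.16, 0], 0.1], [[0, 0, 0], [-0.012, -0.16, 0], 0.1], [[0, 0, 0], [-0.012, -0.16, 0], 0.1], [[0, 0, 0], [0, 0, 0], 0.1], [[0, 0, 0], [0, 0, 0], 0.1]])

```text
time_s: 12.8
position: [0.4392, -0.2063, 0.2471]
tool_rot: [-0.008, 1.0, 0.001, -0.001]
contact_force: [-0.4, 0.2, 0.4]
finger_gap: 0.205
finger_force: 15.0
```

```bash
python3 -c "
from h import *
for i in range(2):
    o=robot.get_obs();print(o['position'],o['tool_rot'],o['finger_gap']);robot.grab_frame('wrist')"
```

```text
[ 0.43916285 -0.2063004   0.24709343] [-8.43129891e-03  9.99964104e-01  6.22444761e-04 -5.61743489e-04] 0.20507200037073256
[ 0.43915695 -0.20549133  0.24713546] [-9.15407787e-03  9.99957758e-01  6.22614647e-04 -5.44984410e-04] 0.20762809587421774
```

To row units: 0.04 m / 0.25 = 0.16, -0.0055 m / 0.25 = -0.022.

Call:
tcp_steps(plan=[[[0, 0, 0], [-0.004, -0.022, 0.16], 0.1], [[0, 0, 0], [0, 0, 0.16], 0.1], [[0, 0, 0], [0, 0, 0.12], 0.1], [[0, 0, 0], [0, 0, 0.04], 0.1], [[0, 0, 0], [0, 0, 0], 0.1], [[0, 0, 0], [0, 0, 0], 0.1], [[0, 0, 0], [0, 0, 0], 0.1]])

```text
time_s: 13.6
position: [0.4423, -0.2119, 0.1299]
tool_rot: [-0.01, 1.0, -0.001, 0.002]
contact_force: [-0.7, 0.3, 0.1]
finger_gap: 0.21
finger_force: 15.0
```

Run:
```python
from h import *
import pickle
o=robot.get_obs();print(o['position'])
ci=robot.camera_info("wrist");w=robot.grab_frame("wrist");s=robot.grab_frame("scene")
a=cv2.resize(s[195:315,252:372],(400,400),interpolation=cv2.INTER_CUBIC)
b=cv2.resize(w[110:260,150:350],(400,300),interpolation=cv2.INTER_CUBIC)
b=cv2.copyMakeBorder(b,0,100,0,0,cv2.BORDER_CONSTANT)
cv2.imwrite("pics/p1.png",np.hstack([a,b])[:,:,::-1])
```

```text
[ 0.44230042 -0.21186745  0.12990495]
```

View pics/p1.png

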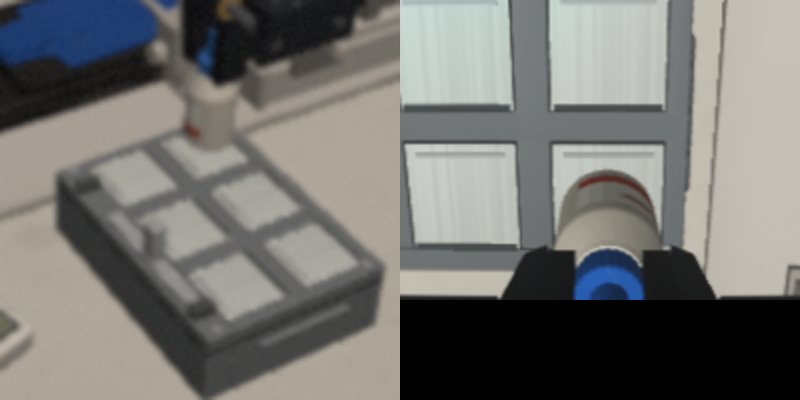

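To row units: 0.01 m / 0.25 = 0.04, 0.002 m / 0.25 = 0.008.

Call:
tcp_steps(plan=[[[0, 0, 0], [0.008, 0, 0.02], 0.1], [[0, 0, 0], [0, 0, 0.04], 0.1], [[0, 0, 0], [0, 0, 0.04], 0.1], [[0, 0, 0], [0, 0, 0], 0.1]])

```text
time_s: 14.1
position: [0.437, -0.2107, 0.1004]
tool_rot: [-0.01, 1.0, 0.001, -0.002]
contact_force: [-0.4, -0.2, -0.1]
finger_gap: 0.21
finger_force: 15.0
```

Call:
tcp_steps(plan=[[[0, 0, 0], [0, 0, 0.04], 0.1], [[0, 0, 0], [0, 0, 0.04], 0.1], [[0, 0, 0], [0, 0, 0.02], 0.1], [[0, 0, 0], [0, 0, 0], 0.1], [[0, 0, 0], [0, 0, 0], 0.1]])

```text
time_s: 14.6
position: [0.4385, -0.2113, 0.0774]
tool_rot: [-0.01, 1.0, 0.0, -0.0]
contact_force: [-0.4, -0.1, 0.2]
finger_gap: 0.208
finger_force: 15.0
```

To row units: 0.003 m / 0.25 = 0.012, 0.001 m / 0.25 = 0.004.

Call:
tcp_steps(plan=[[[0, 0, 0], [0, 0, 0.012], 0.1], [[0, 0, 0], [0, 0, 0.004], 0.1], [[0, 0, 0], [0, 0, 0], 0.1], [[0, 0, 0], [0, 0, 0], 0.1]])

```text
time_s: 15.0
position: [0.4388, -0.2115, 0.0739]
tool_rot: [-0.01, 1.0, -0.0, 0.0]
contact_force: [-1.1, -0.3, 0.4]
finger_gap: 0.212
finger_force: 15.0
```

Call:
tcp_steps(plan=[[[0, 0, 0], [0, 0, 0.004], 0.1], [[0, 0, 0], [0, 0, 0], 0.1]])

```text
time_s: 15.2
position: [0.4387, -0.2114, 0.0727]
tool_rot: [-0.01, 1.0, -0.0, -0.0]
contact_force: [-0.4, 0.2, -0.7]
finger_gap: 0.206
finger_force: 15.0
```

To row units: 0.001 m / 0.25 = 0.004.

Call:
tcp_steps(plan=[[[0, 0, 0], [0, 0, 0.004], 0.1], [[0, 0, 0], [0, 0, 0], 0.1]])

```text
time_s: 15.4
position: [0.4389, -0.2116, 0.0719]
tool_rot: [-0.01, 1.0, -0.0, 0.0]
contact_force: [-1.0, -0.3, 1.0]
finger_gap: 0.209
finger_force: 15.0
```

Call:
tcp_steps(plan=[[[0, 0, 0], [0, 0, 0], 0.4], [[0, 0, 0], [0, 0, 0], 0.4], [[0, 0, 0], [0, 0, 0], 0.4], [[0, 0, 0], [0, 0, -0.08], 0.4], [[0, 0, 0], [0, 0, -0.16], 0.4], [[0, 0, 0], [0, 0, -0.18], 0.4], [[0, 0, 0], [0, 0, -0.18], 0.4], [[0, 0, 0], [0, 0, -0.12], 0.4]])

```text
time_s: 16.2
position: [0.4396, -0.2119, 0.2554]
tool_rot: [-0.01, 1.0, -0.001, 0.002]
contact_force: [1.5, -0.3, 0.2]
finger_gap: 0.401
finger_force: 0.0
```

To row units: 0.0437 m / 0.25 = 0.1748, 0.0017 m / 0.25 = 0.0068.

Call:
tcp_steps(plan=[[[0, 0, 0], [0.0068, 0.1748, 0], 0.6], [[0, 0, 0], [0.0068, 0.1748, 0], 0.6], [[0, 0, 0], [0.0068, 0.1748, 0], 0.6], [[0, 0, 0], [0.0068, 0.1748, 0], 0.6], [[0, 0, 0], [0.0068, 0.1748, 0], 0.6], [[0, 0, 0], [0.0068, 0.1748, 0], 0.6], [[0, 0, 0], [0.0068, 0.1748, 0], 0.6], [[0, 0, 0], [0.0068, 0.1748, 0], 0.6], [[0, 0, 0], [0.0068, 0.1748, 0], 0.6], [[0, 0, 0], [0.0068, 0.1748, 0], 0.6], [[0, 0, 0], [0.0068, 0.1748, 0], 0.6], [[0, 0, 0], [0.0068, 0.1748, 0], 0.6]])

```text
time_s: 17.4
position: [0.4077, 0.3144, 0.2517]
tool_rot: [-0.01, 1.0, 0.0, 0.0]
contact_force: [1.0, -0.2, -0.9]
finger_gap: 0.603
finger_force: 0.0
```

Call:
tcp_steps(plan=[[[0, 0, 0], [0, 0, 0.18], 0.6], [[0, 0, 0], [0, 0, 0.18], 0.6], [[0, 0, 0], [0, 0, 0.08], 0.6], [[0, 0, 0], [0, 0, 0], 0.6], [[0, 0, 0], [0, 0, 0], 0.6], [[0, 0, 0], [0, 0, 0], 0.6]])

```text
time_s: 18.0
position: [0.4096, 0.3133, 0.1437]
tool_rot: [-0.009, 1.0, 0.001, 0.001]
contact_force: [-0.3, 0.2, -0.5]
finger_gap: 0.599
finger_force: 0.0
```

Run:
```python
from h import *
print(robot.get_obs()["position"])
ci=robot.camera_info("wrist");f=robot.grab_frame("wrist")
hsv=cv2.cvtColor(f,cv2.COLOR_RGB2HSV)
m=((hsv[...,0]>100)&(hsv[...,0]<125)&(hsv[...,1]>110)&(hsv[...,2]>60)).astype(np.uint8)
n,l,s,c=cv2.connectedComponentsWithStats(m)
for i in range(1,n):
    if s[i][4]>60: print(s[i],c[i],onz(ci,*c[i],.062)[:2])
```

```text
[0.40957848 0.31328942 0.14374556]
[  120     0   268    81 19563] [251.43674283  39.51024894] [0.2903848  0.30983179]
[246   0   6  21  71] [248.25352113   7.01408451] [0.27026806 0.30737428]
[390   0   8  79 430] [393.21627907  35.25348837] [0.28378094 0.40636643]
[ 396    0   36   80 1673] [412.02869097  37.32516438] [0.2842248  0.41994544]
[420   1  20  79 389] [429.37275064  44.23650386] [0.28780677 0.43318635]
[ 428    0   67   82 4082] [463.82802548  41.2655561 ] [0.28377833 0.45879845]
[240 193  25  28 493] [251.74036511 205.68965517] [0.40847251 0.31213568]
```

To row units: 0.035 m / 0.25 = 0.14, -0.001 m / 0.25 = -0.004.

Call:
tcp_steps(plan=[[[0, 0, 0], [0.004, -0.004, 0.14], 0.6], [[0, 0, 0], [0, 0, 0.12], 0.6], [[0, 0, 0], [0, 0, 0.028], 0.6], [[0, 0, 0], [0, 0, 0], 0.6], [[0, 0, 0], [0, 0, 0], 0.6]])

```text
time_s: 18.55
position: [0.4085, 0.3123, 0.0715]
tool_rot: [-0.01, 1.0, 0.001, 0.001]
contact_force: [-0.5, -0.3, -0.1]
finger_gap: 0.604
finger_force: 0.0
```

To row units: 0.003 m / 0.25 = 0.012.

Call:
tcp_steps(plan=[[[0, 0, 0], [0, 0, 0.012], 0.4], [[0, 0, 0], [0, 0, 0], 0.15], [[0, 0, 0], [0, 0, 0], 0.15], [[0, 0, 0], [0, 0, 0], 0.1], [[0, 0, 0], [0, 0, 0], 0.1], [[0, 0, 0], [0, 0, 0], 0.1]], clamp_n=15)

```text
time_s: 19.15
position: [0.4074, 0.3116, 0.067]
tool_rot: [-0.01, 1.0, 0.0, 0.0]
contact_force: [-0.1, -0.1, 1.3]
finger_gap: 0.204
finger_force: 15.0
```

Call:
tcp_steps(plan=[[[0, 0, 0], [0, 0, -0.08], 0.1], [[0, 0, 0], [0, 0, -0.16], 0.1], [[0, 0, 0], [0, 0, -0.16], 0.1], [[0, 0, 0], [0, 0, -0.16], 0.1], [[0, 0, 0], [0, 0, -0.16], 0.1]])

```text
time_s: 19.65
position: [0.4068, 0.3112, 0.2479]
tool_rot: [-0.01, 1.0, -0.0, -0.0]
contact_force: [0.2, 0.3, 0.1]
finger_gap: 0.208
finger_force: 15.0
```

To row units: -0.04 m / 0.25 = -0.16, -0.0014 m / 0.25 = -0.0056.

Call:
tcp_steps(plan=[[[0, 0, 0], [-0.0056, -0.16, 0], 0.1], [[0, 0, 0], [-0.0056, -0.16, 0], 0.1], [[0, 0, 0], [-0.0056, -0.16, 0], 0.1], [[0, 0, 0], [-0.0056, -0.16, 0], 0.1], [[0, 0, 0], [-0.0056, -0.16, 0], 0.1], [[0, 0, 0], [-0.0056, -0.16, 0], 0.1], [[0, 0, 0], [-0.0056, -0.16, 0], 0.1], [[0, 0, 0], [-0.0056, -0.16, 0], 0.1], [[0, 0, 0], [-0.0056, -0.16, 0], 0.1], [[0, 0, 0], [-0.0056, -0.16, 0], 0.1], [[0, 0, 0], [-0.0056, -0.16, 0], 0.1], [[0, 0, 0], [-0.0056, -0.16, 0], 0.1]])

```text
time_s: 20.85
position: [0.4328, -0.1697, 0.2465]
tool_rot: [-0.009, 1.0, 0.0, -0.0]
contact_force: [-0.4, 0.2, -1.6]
finger_gap: 0.206
finger_force: 15.0
```

Call:
tcp_steps(plan=[[[0, 0, 0], [-0.0056, -0.16, 0], 0.1], [[0, 0, 0], [-0.0056, -0.16, 0], 0.1], [[0, 0, 0], [-0.0056, -0.16, 0], 0.1], [[0, 0, 0], [-0.0056, -0.14, 0], 0.1], [[0, 0, 0], [0, 0, 0.16], 0.1], [[0, 0, 0], [0, 0, 0.16], 0.1], [[0, 0, 0], [0, 0, 0.12], 0.1], [[0, 0, 0], [0, 0, 0], 0.1], [[0, 0, 0], [0, 0, 0], 0.1], [[0, 0, 0], [0, 0, 0], 0.1]])

```text
time_s: 21.85
position: [0.4431, -0.3239, 0.1389]
tool_rot: [-0.01, 1.0, -0.001, 0.001]
contact_force: [-0.6, -0.5, -0.4]
finger_gap: 0.206
finger_force: 15.0
```

Run:
```python
from h import *
o=robot.get_obs();print(o['position'])
w=robot.grab_frame("wrist");s=robot.grab_frame("scene")
a=cv2.resize(s[195:315,252:372],(400,400),interpolation=cv2.INTER_CUBIC)
b=cv2.resize(w[110:260,150:350],(400,300),interpolation=cv2.INTER_CUBIC)
b=cv2.copyMakeBorder(b,0,100,0,0,cv2.BORDER_CONSTANT)
cv2.imwrite("pics/p2.png",np.hstack([a,b])[:,:,::-1])
```

```text
[ 0.44313473 -0.3238746   0.13887542]
```

View pics/p2.png

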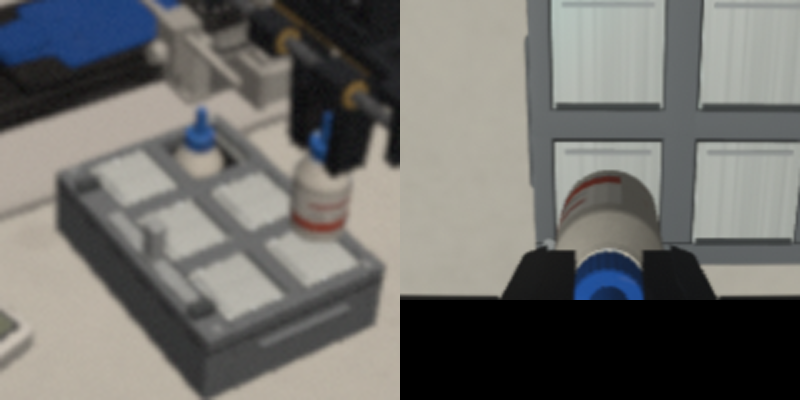

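The first bottle stands upright in cell 5, at (200,150), and the second hangs centred over cell 3.

To row units: 0.015 m / 0.25 = 0.06, 0.001 m / 0.25 = 0.004.

Call:
tcp_steps(plan=[[[0, 0, 0], [0.004, 0, 0.04], 0.1], [[0, 0, 0], [0, 0, 0.06], 0.1], [[0, 0, 0], [0, 0, 0.06], 0.1], [[0, 0, 0], [0, 0, 0], 0.1]])

```text
time_s: 22.35
position: [0.4386, -0.3212, 0.0931]
tool_rot: [-0.01, 1.0, 0.002, -0.002]
contact_force: [-1.3, -0.9, -0.6]
finger_gap: 0.203
finger_force: 15.0
```

Call:
tcp_steps(plan=[[[0, 0, 0], [0, 0, 0.04], 0.1], [[0, 0, 0], [0, 0, 0.04], 0.1], [[0, 0, 0], [0, 0, 0.008], 0.1], [[0, 0, 0], [0, 0, 0], 0.1], [[0, 0, 0], [0, 0, 0], 0.1]])

```text
time_s: 22.85
position: [0.441, -0.3231, 0.0748]
tool_rot: [-0.01, 1.0, -0.0, 0.0]
contact_force: [-0.0, -0.2, -0.1]
finger_gap: 0.21
finger_force: 15.0
```

The rows are not in the units I measure in: shifts go in shares of 250 mm and turns go in shares of 60 degrees. I convert before sending: 0.003 m / 0.25 = 0.012.

Call:
tcp_steps(plan=[[[0, 0, 0], [0, 0, 0.012], 0.1], [[0, 0, 0], [0, 0, 0], 0.1], [[0, 0, 0], [0, 0, 0], 0.1]])

```text
time_s: 23.15
position: [0.4409, -0.3231, 0.0719]
tool_rot: [-0.01, 1.0, -0.0, 0.0]
contact_force: [-0.1, 0.3, -0.7]
finger_gap: 0.209
finger_force: 15.0
```

Call:
tcp_steps(plan=[[[0, 0, 0], [0, 0, 0.004], 0.1], [[0, 0, 0], [0, 0, 0], 0.1]])

```text
time_s: 23.35
position: [0.4411, -0.3232, 0.0711]
tool_rot: [-0.01, 1.0, -0.0, 0.0]
contact_force: [-0.6, 0.5, 0.9]
finger_gap: 0.206
finger_force: 15.0
```

To row units: -0.04 m / 0.25 = -0.16, 0.028 m / 0.25 = 0.112.

Call:
tcp_steps(plan=[[[0, 0, 0], [0, 0, 0], 0.4], [[0, 0, 0], [0, 0, 0], 0.4], [[0, 0, 0], [0, 0, 0], 0.4], [[0, 0, 0], [0, 0, -0.08], 0.4], [[0, 0, 0], [0, 0, -0.16], 0.4], [[0, 0, 0], [0, 0, -0.04], 0.4], [[0, 0, 0], [0.112, 0.048, 0], 0.4], [[0, 0, 0], [0.112, 0.048, 0], 0.4], [[0, 0, 0], [0.112, 0.048, 0], 0.4], [[0, 0, 0], [0, 0, 0], 0.4], [[0, 0, 0], [0, 0, 0], 0.4]])

```text
time_s: 24.45
position: [0.356, -0.2886, 0.1405]
tool_rot: [-0.009, 1.0, -0.0, 0.0]
contact_force: [0.1, 0.2, 0.3]
finger_gap: 0.397
finger_force: 0.0
```

Run:
```python
from h import *
ci=robot.camera_info("wrist");print(robot.get_obs()['position'])
w=robot.grab_frame("wrist");s=robot.grab_frame("scene")
a=cv2.resize(s[195:315,252:372],(400,400),interpolation=cv2.INTER_CUBIC)
b=cv2.resize(w[110:260,150:350],(400,300),interpolation=cv2.INTER_CUBIC)
b=cv2.copyMakeBorder(b,0,100,0,0,cv2.BORDER_CONSTANT)
cv2.imwrite("pics/p3.png",np.hstack([a,b])[:,:,::-1])
```

```text
[ 0.3559548  -0.288565    0.14053342]
```

View pics/p3.png

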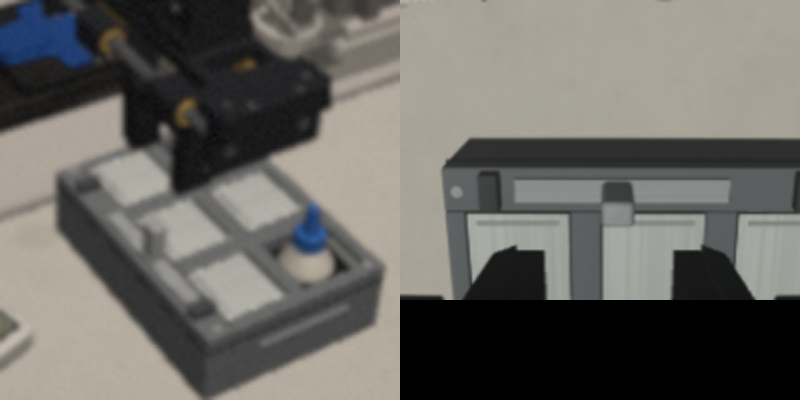

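The second bottle is upright in cell 3, at (308,250), and the tab (618,205) lies between the fingers.

To row units: 0.035 m / 0.25 = 0.14, 0.025 m / 0.25 = 0.1.

Call:
tcp_steps(plan=[[[0, 0, 0], [0, 0, 0.14], 0.4], [[0, 0, 0], [0, 0, 0.1], 0.4], [[0, 0, 0], [0, 0, 0.012], 0.4], [[0, 0, 0], [0, 0, 0], 0.05], [[0, 0, 0], [0, 0, 0], 0.05], [[0, 0, 0], [0, 0, 0], 0.05], [[0, 0, 0], [0, 0, 0], 0.05], [[0, 0, 0], [0, 0, 0], 0.05]], clamp_n=12)

```text
time_s: 25.35
position: [0.3573, -0.2892, 0.079]
tool_rot: [-0.01, 1.0, -0.001, 0.001]
contact_force: [2.2, 1.6, 3.2]
finger_gap: 0.135
finger_force: 12.0
```

To row units: 0.01 m / 0.25 = 0.04, 0.008 m / 0.25 = 0.032.

Call:
tcp_steps(plan=[[[0, 0, 0], [0, 0.04, 0], 0.05], [[0, 0, 0], [0, 0.04, 0], 0.05], [[0, 0, 0], [0, 0.04, 0], 0.05], [[0, 0, 0], [0, 0.032, 0], 0.05], [[0, 0, 0], [0, 0, 0], 0.05], [[0, 0, 0], [0, 0, 0], 0.05]])

```text
time_s: 25.95
position: [0.3566, -0.25, 0.0789]
tool_rot: [-0.01, 1.0, -0.0, 0.001]
contact_force: [3.6, 2.0, 7.5]
finger_gap: 0.133
finger_force: 12.0
```

Call:
tcp_steps(plan=[[[0, 0, 0], [0, 0.008, 0], 0.05], [[0, 0, 0], [0, 0, 0], 0.05]])

```text
time_s: 26.15
position: [0.3566, -0.2497, 0.079]
tool_rot: [-0.01, 1.0, -0.002, 0.001]
contact_force: [1.8, -5.2, 3.8]
finger_gap: 0.135
finger_force: 12.0
```

To row units: 0.002 m / 0.25 = 0.008.

Call:
tcp_steps(plan=[[[0, 0, 0], [0, 0.008, 0], 0.05], [[0, 0, 0], [0, 0, 0], 0.05]])

```text
time_s: 26.35
position: [0.3566, -0.2495, 0.079]
tool_rot: [-0.011, 1.0, -0.004, 0.002]
contact_force: [-0.3, -13.1, 0.2]
finger_gap: 0.133
finger_force: 12.0
```

Call:
tcp_steps(plan=[[[0, 0, 0], [0, -0.008, 0], 0.15], [[0, 0, 0], [0, 0, 0], 0.3], [[0, 0, 0], [0, 0, 0], 0.4], [[0, 0, 0], [0, 0, 0], 0.4], [[0, 0, 0], [0, 0, -0.08], 0.4], [[0, 0, 0], [0, 0, -0.16], 0.4], [[0, 0, 0], [0, 0, -0.18], 0.4], [[0, 0, 0], [0, 0.16, -0.12], 0.4], [[0, 0, 0], [0, 0.18, 0], 0.4], [[0, 0, 0], [0, 0.18, 0], 0.4], [[0, 0, 0], [0, 0.18, 0], 0.4], [[0, 0, 0], [0, 0.16, 0], 0.4]])

```text
time_s: 27.55
position: [0.3502, -0.0317, 0.2124]
tool_rot: [-0.009, 1.0, 0.0, -0.0]
contact_force: [0.4, 0.8, 0.4]
finger_gap: 0.396
finger_force: 0.0
```

Run:
```python
from h import *
s=robot.grab_frame("scene")
crop(s,252,195,120,120,5,"pics/f.png")
ci=robot.camera_info("scene")
c=np.array([.4157,-.268]);R=np.array([[1,-.02],[.02,1]])
print((proj(ci,np.r_[c+R@[-.06,.02],.079])-[252,195])*5)
```

```text
[[181.29956352 283.43722472]]
```

View pics/f.png

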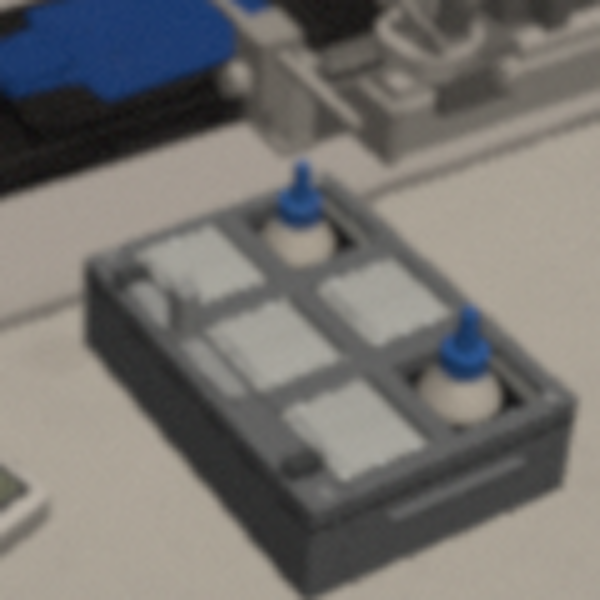

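The final view shows both bottles upright in cells 5 and 3. The tab's top is at about (183,283), against (181,283) predicted for fully home.

Call:
tcp_steps(plan=[[[0, 0, 0], [0, 0, 0], 0.4], [[0, 0, 0], [0, 0, 0], 0.4], [[0, 0, 0], [0, 0, 0], 0.4]])

```text
time_s: 27.9
position: [0.3512, -0.0347, 0.2125]
tool_rot: [-0.009, 1.0, -0.0, -0.0]
contact_force: [0.3, 0.2, 0.9]
finger_gap: 0.398
finger_force: 0.0
```

```bash
python3 -c "
from workcell import robot
print(robot.finish_job())"
```

```text
the job is handed in; nothing more can be done
None
```

The job is handed in at 27.9 s, with no verdict returned: both bottles stand upright in the empty cells 3 and 5 and the locking slide is pushed home to its stop, but my first flap press, on full cell 1, reached about 47 N at the fingertips before I backed off (32 N or less on the other flaps).

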